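# Press the archive tins shut

### The job

Two of the plain steel tins on the archive table are ready to go back to the stacks: press the lids of the low, wide round film tin and of the square tin straight down until both are fully home. Leave the lid of the tall, narrow tin standing up as it is, since that one is still airing.

Things in the scene. Friction and masses are not known exactly. Their poses are not given: they have to be found in the camera images.
- film_tin_lid_top (a point): Lid of the low round film tin: plain steel, 98 mm across and 20 mm deep, on a tin 96 mm across. Tin fixed to the table. The lid slides straight down 9 to 14 mm on a dark neck showing under it, resists with about 7 N, stops dead when home and stays where left. Point: middle of its flat top, z up. Its top is 50 mm above the table when fully home, 59 to 64 mm at the start.
- square_tin_lid_top (a point): Lid of the square tin: plain steel, 74 x 74 mm and 20 mm deep, on a tin 72 mm square. Tin fixed to the table. The lid slides straight down 9 to 14 mm on a dark neck showing under it, resists with about 7 N, stops dead when home and stays where left. Point: middle of its flat top, z up. Its top is 64 mm above the table when fully home, 73 to 78 mm at the start.
- tall_tin_lid_top (a point): Lid of the tall narrow round tin, to be left raised: plain steel, 64 mm across and 20 mm deep, on a tin 62 mm across. The same sliding lid as on the others, starting 9 to 14 mm up; its top is 109 to 114 mm above the table at the start (100 mm if it were pressed home). The point is the middle of the lid's flat top; z up.
Mind the look-alikes: they are no part of the job. Leave any blue or brown look-alike of the part that bears square_tin_lid_top alone.

How it is judged:
At the end, for the whole second after the job is handed in: The lids of the film tin and of the square tin are home to within 2.5 mm (tops below 52.5 mm and 66.5 mm above the table), and the tall tin's lid is within 4 mm of where it stood at the start (height (world z) of film_tin_lid_top below 0.0525 m and height (world z) of square_tin_lid_top below 0.0665 m and distance of tall_tin_lid_top from where it was at the start of the episode below 0.004 m); the robot touches nothing.
It fails at once if the tall tin's lid is pushed down or pulled up by more than 4 mm (distance of tall_tin_lid_top from where it was at the start of the episode above 0.004 m).
It also fails if it takes over 40 s, if anything falls off the work surface, if the arm or the gripper's body presses on something with over 40 N, if the wrist force passes 120 N, or if a joint passes its speed limit or range.

### The arm

A 7-joint arm with a two-finger parallel gripper is mounted at the origin on the work surface. World frame = base frame: x ahead of the robot, y to its left, z up, the work surface at z = 0. Lengths are in m, angles in rad, forces in N, time in s.
With the tool pointing down it reaches from about 0.4 to 0.875 m from the base axis. Payload 19.3 kg.
Tool frame: the origin (TCP) lies at the very end of the fingers, on their centre line; the grasp point (between the pads) lies 19 mm behind it; z points along the fingers, y is the direction in which the jaws open and shut (so a half turn about z gives the same grasp; the last joint's range is limited). The gripper opens to 85 mm and grips with 20 to 120 N. Pads are 22 mm wide; open, the fingers measure 114 mm over their backs; the gripper's body (76 mm by 85 mm) begins 54 mm behind the grasp point. The pads swing forward as they close: fully open they stand 13 mm farther back than shut.
Start: joints at [-1.411, 0.521, -0.036, 1.599, 0.021, 1.021, -0.113], TCP at [0.142, 0.609, 0.231] pointing down, gripper open.
Joint ranges: [-2.91, 2.91], [-0.3, 2.13], [-1.5, 1.42], [0.17, 2.43], [-1.26, 4.41], [0.16, 1.93], [-2.52, 2.52]. Speed limits (rad/s): [1.89, 1.89, 2.39, 2.39, 3.01, 3.01, 3.01].

### API

Orientations are given as [roll, pitch, yaw] about the fixed x, y, z axes, in that order (R = Rz(yaw) Ry(pitch) Rx(roll)).
In Python, from workcell import bot gives the robot as it stands. The module is installed in compiled form; this text tells all that it offers.
- The arm moves only by the shell command python3 -m inch 'ROWS' [FORCE]. ROWS is JSON, a list of rows, each an object of numbers: "dx", "dy", "dz": the shift along the tool's x, y, z in mm; "rx", "ry", "rz": the turn, a rotation vector about the tool's x, y, z in rad; "hand": the closure, from -1 (fully open) to 1 (shut), so that 0 is half open. In form: [{"dx": .., "dy": .., "dz": .., "rx": .., "ry": .., "rz": .., "hand": ..}, ...]. A call has 1 to 10 rows; each row shifts and turns the commanded pose from where the row before left it, along the tool's axes as they then stand; what a row does not reach is not made up. A row lasts 1/10 s, in which the tool goes at most 50 mm and 8.59 degrees, less where a joint would pass 70% of its speed; a pose out of reach is approached as far as the arm can. A call with a gripper value outside its range is refused whole. The fingers move at their own pace and stop on an object; FORCE is the grip in N (left out, the last holds). Time passes only in rows, so rows that do not move let the fingers close. It gives the time, the measured TCP pose, the force and the opening at its end, in the units of the state.
- bot.observe(): the state, without advancing time (a new reading comes with each control period).
- bot.grab_frame(name): name is "scene" or "top" or "wrist"; returns (picture, depth): 384x512x3 uint8, red, green, blue; 384x512 float32, m along the optical axis (not along the pixel's ray), 0 where there is no reading.
- bot.get_calibration(name): a dict with "vertical_fov" (degrees; the focal length in pixels is half the picture's height over the tangent of half this angle, whatever the lens; pixels are square), "cx", "cy" (the principal point, pixels), "origin" and "orientation" of the camera in the world. Camera axes: x right, y down, z forward; pixel columns grow to the right and rows downward; lengths in m; the calibration is good to about 2 mm. The wrist camera is an equidistant fisheye: a pixel r from the principal point sees the ray r / f radians off the axis. A picture is of the moment at which its call begins: read the wrist's pose just before it. get_calibration takes no time and is no camera call; for the wrist camera it gives the pose at the moment of the call.
- bot.job_done(): hands the job in, once; it reports no verdict.
Trained networks look in the newest picture that a camera, given by its name, has taken for a name from the list of things; names that differ only in an ending like _2 or _b are one class to them, and where a whole thing is asked for, a point or a joint stands for the part that bears it (a point fixed in the world has none). Each returns a list of dicts, best first, with "score" (0 to 1); they miss things now and then, are a little off and sometimes report something else, mostly with a low value. They report only what shows in the picture. A call takes as long as a camera call. They do not tell look-alikes from the thing itself.
- bot.trace(camera, target): "region" (384x512 bool, what is visible of it) and "box" ([left, top, right, bottom] in pixels, round what is visible of it).
- bot.tip_of(camera, target): "centre" ([row, column] in pixels: a listed point, or the origin of a listed thing).
The state is a dict: "clock": time; "qpos": joint angles; "qd": joint speeds; "joint_efforts": joint torques, N m; "position": TCP position; "tool_rot": TCP orientation; "force": force on the tool from outside, world axes, zero at the start; "moment": the same for the moment, N m; "grip_width": finger opening in m.
Only numpy, scipy, OpenCV 4.12 (cv2) and the standard library are available. Lean on these libraries where they do the work, as an engineer would, in place of code of your own. Each camera call takes 0.05 s, during which the arm holds its last target.

## Working session

There is one attempt and no reset: what is moved stays moved. The work goes in short steps, Python scripts to look and compute and a shell command to move; the robot and the scene stay as the last step left them, time stands still between calls to the robot, and variables do not carry over. Pictures are saved under pics/ and viewed, and the job is handed in when it is done.

```bash
mkdir -p pics
python3 - <<'E'
from workcell import bot
import cv2,numpy as np
s=bot.observe();print(s)
for n in("scene","top"):
    p,d=bot.grab_frame(n);cv2.imwrite(f"pics/{n}0.png",p[:,:,::-1]);np.save(f"{n}_d.npy",d);np.save(f"{n}_p.npy",p)
    print(n,bot.get_calibration(n))
    for t in("film_tin_lid_top","square_tin_lid_top","tall_tin_lid_top"):
        print(t,[(r["score"],r["centre"]) for r in bot.tip_of(n,t)])
print(bot.observe()["clock"])
E
```

```text
{'clock': 0.0, 'qpos': array([-1.41119388,  0.52200282, -0.03637842,  1.5999841 ,  0.02119525,
        1.02108902, -0.11282898]), 'qd': array([-0.00112108, -0.00082865,  0.00022089, -0.00140156,  0.00080657,
       -0.00035131,  0.00021171]), 'joint_efforts': array([ 2.64648290e-03, -9.27086449e+01,  1.98156461e+00, -3.69929123e+01,
        1.80729985e-02,  8.22419330e-03, -1.10680890e-05]), 'position': array([0.14229628, 0.60825272, 0.23074069]), 'tool_rot': array([-3.14049484e+00,  4.81981709e-05,  2.91179260e+00]), 'force': array([-0.14489713, -0.2350475 ,  0.18951942]), 'moment': array([ 0.04307236, -0.03075524, -0.04774344]), 'grip_width': 0.08527360871290605}
scene {'vertical_fov': 55.58065150582542, 'cx': 253.111790326526, 'cy': 188.65515808348727, 'origin': array([ 0.98833106, -0.0838487 ,  0.62750922]), 'orientation': array([-2.36343603,  0.01599739,  1.36799852])}
film_tin_lid_top [(0.92, [260.2, 92.1])]
square_tin_lid_top [(0.96, [164.9, 203.0]), (0.76, [236.1, 234.9]), (0.67, [165.5, 271.1])]
tall_tin_lid_top [(0.71, [174.4, 364.1])]
top {'vertical_fov': 56.84678203404983, 'cx': 255.2879870367608, 'cy': 193.2382018730122, 'origin': array([0.36415888, 0.02036557, 0.84731246]), 'orientation': array([-2.99205714,  0.01586431, -1.55142177])}
film_tin_lid_top [(0.91, [158.7, 409.3])]
square_tin_lid_top [(0.77, [252.0, 307.9]), (0.74, [230.1, 238.2]), (0.65, [154.7, 289.7])]
tall_tin_lid_top [(0.78, [178.5, 156.8])]
0.4
```

View pics/scene0.png

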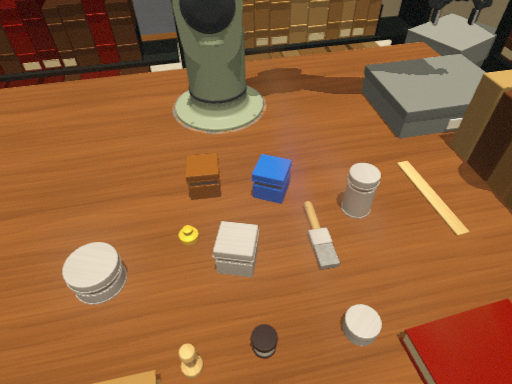

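View pics/top0.png

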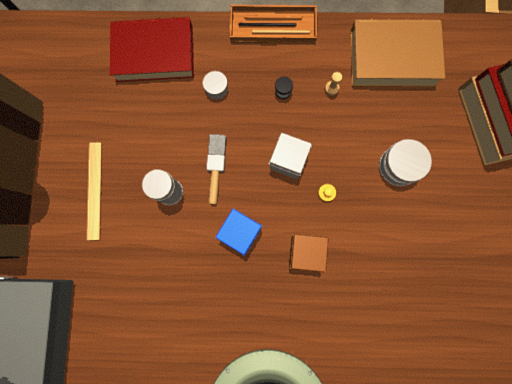

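```bash
cat > h.py <<'E'
import numpy as np
from scipy.spatial.transform import Rotation as R
def pt(cal,d,r,c):
    f=192/np.tan(np.radians(cal["vertical_fov"])/2)
    return R.from_euler("xyz",cal["orientation"]).apply(np.stack([(c-cal["cx"])/f*d,(r-cal["cy"])/f*d,d],-1))+cal["origin"]
E
python3 - <<'E'
from workcell import bot
import numpy as np
from h import pt
P={"scene":[(260,92),(165,203),(236,235),(165,271),(174,364)],"top":[(159,409),(252,308),(230,238),(155,290),(178,157)]}
for n in P:
    cal=bot.get_calibration(n);d=np.load(n+"_d.npy");p=np.load(n+"_p.npy")
    for r,c in P[n]:
        w=d[r-3:r+4,c-3:c+4]; print(n,r,c,pt(cal,np.median(w[w>0]),r,c).round(4),p[r-3:r+4,c-3:c+4].mean((0,1)).round())
E
```

```text
scene 260 92 [ 0.5588 -0.3065  0.0645] [231. 218. 198.]
scene 165 203 [ 0.3578 -0.0793  0.0783] [184. 111.  41.]
scene 236 235 [ 0.571  -0.0418  0.078 ] [232. 220. 199.]
scene 165 271 [0.3929 0.0708 0.0795] [ 59. 138. 224.]
scene 174 364 [0.497  0.2413 0.1121] [231. 219. 198.]
top 159 409 [ 0.5658 -0.3095  0.0636] [237. 226. 206.]
top 252 308 [ 0.3549 -0.0802  0.0782] [201. 123.  67.]
top 230 238 [0.3988 0.0706 0.0782] [ 81. 153. 246.]
top 155 290 [ 0.5674 -0.0408  0.0772] [247. 245. 232.]
top 178 157 [0.504  0.2435 0.1109] [244. 234. 219.]
```

The plain steel square tin is the lid at (290,155) in top and (235,236) in scene. The film tin is at (409,159) in top and the tall tin at (157,178). The blue and brown square tins are the decoys. Next I'll check obstacle heights along the path.

Run:
```python
from workcell import bot
import numpy as np
from h import pt
for n in("top","scene"):
    cal=bot.get_calibration(n);d=np.load(n+"_d.npy")
    r,c=np.mgrid[:384,:512];W=pt(cal,d,r,c);W[d==0]=np.nan
    for y0 in np.arange(-.5,.75,.1):
        print(n,round(y0,2),[ (lambda m: round(float(np.nanmax(W[...,2][m])),2) if m.any() else None)((abs(W[...,0]-x)<.05)&(abs(W[...,1]-y0)<.05)) for x in np.arange(.1,.9,.1)])
    for nm,(x,y,z) in dict(film=(.564,-.309,.064),sq=(.569,-.041,.0775),tall=(.5,.243,.111)).items():
        m=(np.hypot(W[...,0]-x,W[...,1]-y)<.07)&(abs(W[...,2]-z)<.006)
        print(nm,np.nanmean(W[m],0).round(4), np.nanmedian(W[m],0).round(4))
```

```text
Traceback (most recent call last):
  File "h.py", line 5, in pt
    return R.from_euler("xyz",cal["orientation"]).apply(np.stack([(c-cal["cx"])/f*d,(r-cal["cy"])/f*d,d],-1))+cal["origin"]
           ~~~~~~~~~~~~~~~~~~~~~~~~~~~~~~~~~~~~~~~~~~~~^^^^^^^^^^^^^^^^^^^^^^^^^^^^^^^^^^^^^^^^^^^^^^^^^^^^^^
  File "scipy/spatial/transform/_rotation.pyx", line 2580, in scipy.spatial.transform._rotation.Rotation.apply
ValueError: Expected input of shape (3,) or (P, 3), got (384, 512, 3).
```

Run:
```python
from workcell import bot
import numpy as np
from h import pt
for n in("top","scene"):
    cal=bot.get_calibration(n);d=np.load(n+"_d.npy").ravel()
    r,c=[a.ravel() for a in np.mgrid[:384,:512]];W=pt(cal,d,r,c);W=W[d>0]
    for y0 in np.arange(-.5,.75,.1):
        print(n,round(y0,2),[ (lambda m: round(float(np.nanmax(W[...,2][m])),2) if m.any() else None)((abs(W[...,0]-x)<.05)&(abs(W[...,1]-y0)<.05)) for x in np.arange(.1,.9,.1)])
    for nm,(x,y,z) in dict(film=(.564,-.309,.064),sq=(.569,-.041,.0775),tall=(.5,.243,.111)).items():
        m=(np.hypot(W[...,0]-x,W[...,1]-y)<.07)&(abs(W[...,2]-z)<.006)
        print(nm,np.nanmean(W[m],0).round(4), np.nanmedian(W[m],0).round(4))
```

```text
top -0.5 [0.0, 0.0, 0.01, 0.01, 0.01, 0.11, 0.16, 0.16]
top -0.4 [0.0, 0.0, 0.01, 0.0, 0.06, 0.07, 0.01, 0.05]
top -0.3 [0.0, 0.01, 0.01, 0.01, 0.07, 0.07, 0.0, 0.05]
top -0.2 [0.01, 0.01, 0.0, 0.0, 0.02, 0.0, 0.07, 0.07]
top -0.1 [0.02, 0.01, 0.08, 0.08, 0.08, 0.08, 0.07, 0.07]
top -0.0 [0.07, 0.0, 0.08, 0.08, 0.08, 0.08, 0.04, 0.04]
top 0.1 [0.03, 0.0, 0.08, 0.08, 0.02, 0.02, 0.04, 0.04]
top 0.2 [0.0, 0.0, 0.0, 0.0, 0.11, 0.02, 0.04, 0.04]
top 0.3 [0.0, 0.0, 0.0, 0.0, 0.11, 0.0, 0.01, 0.04]
top 0.4 [0.0, 0.01, 0.01, 0.01, 0.01, 0.01, 0.01, 0.04]
top 0.5 [0.09, 0.09, 0.09, 0.0, 0.0, 0.0, 0.0, 0.01]
top 0.6 [0.09, 0.09, 0.09, 0.1, 0.12, 0.14, 0.15, 0.0]
top 0.7 [None, None, None, None, None, None, None, 0.0]
film [ 0.563  -0.31    0.0634] [ 0.5631 -0.3098  0.0634]
sq [ 0.5721 -0.0419  0.0767] [ 0.5721 -0.0411  0.0767]
tall [0.4908 0.2429 0.1107] [0.4909 0.2429 0.1107]
scene -0.5 [0.0, 0.0, 0.0, 0.0, 0.0, 0.0, 0.0, None]
scene -0.4 [0.0, 0.0, 0.0, 0.0, 0.07, 0.07, 0.01, None]
scene -0.3 [0.01, 0.01, 0.01, 0.0, 0.07, 0.07, 0.0, 0.05]
scene -0.2 [0.0, 0.01, 0.01, 0.0, 0.02, 0.0, 0.07, 0.07]
scene -0.1 [0.34, 0.0, 0.08, 0.08, 0.08, 0.08, 0.07, 0.07]
scene -0.0 [0.34, 0.0, 0.08, 0.08, 0.08, 0.08, 0.04, 0.04]
scene 0.1 [0.33, 0.01, 0.0, 0.08, 0.02, 0.02, 0.04, 0.04]
scene 0.2 [0.01, 0.01, 0.01, 0.01, 0.11, 0.02, 0.04, 0.04]
scene 0.3 [0.01, 0.01, 0.01, 0.01, 0.11, 0.0, 0.01, 0.04]
scene 0.4 [0.01, 0.01, 0.01, 0.01, 0.01, 0.01, 0.01, 0.04]
scene 0.5 [0.31, 0.09, 0.1, 0.01, 0.01, 0.01, 0.01, None]
scene 0.6 [0.31, 0.31, 0.22, 0.21, 0.18, 0.04, None, None]
scene 0.7 [0.3, 0.31, 0.21, None, None, None, None, None]
film [ 0.5685 -0.3082  0.064 ] [ 0.5695 -0.3082  0.0642]
sq [ 0.5778 -0.0407  0.0776] [ 0.5783 -0.0406  0.0778]
tall [0.4961 0.2436 0.112 ] [0.4961 0.2434 0.1123]
```

```bash
python3 -m inch '[{"dx":-28,"dy":-27,"hand":1},{"dx":-28,"dy":-27,"hand":1},{"dx":-28,"dy":-27,"hand":1},{"dx":-28,"dy":-27,"hand":1},{"dx":-28,"dy":-27,"hand":1},{"dx":-28,"dy":-27,"hand":1},{"dx":-28,"dy":-27,"hand":1},{"dx":-28,"dy":-27,"hand":1},{"dx":-28,"dy":-27,"hand":1},{"dx":-28,"dy":-27,"hand":1}]' 60
```

```text
schema error: expected keys dx, dy, dz, rx, ry, rz, hand
```

```bash
cat > go.py <<'E'
import sys,numpy as np
from workcell import bot
from scipy.spatial.transform import Rotation as R
s=bot.observe();t=np.array([float(v) for v in sys.argv[1:4]])
print(s["clock"],s["position"].round(4),s["tool_rot"].round(3),s["force"].round(1),s["grip_width"],s["qpos"].round(2))
print("tool shift mm",(R.from_euler("xyz",s["tool_rot"]).inv().apply(t-s["position"])*1000).round(1))
E
python3 go.py .573 -.041 .2
```

```text
0.4 [0.1424 0.6085 0.2312] [-3.141  0.     2.912] [-0.1  0.4  0.7] 0.0853580762241063 [-1.41  0.52 -0.04  1.6   0.02  1.02 -0.11]
tool shift mm [-567.3 -534.3   31.3]
```

```bash
python3 -m inch '[{"dx":-28,"dy":-27,"dz":0,"rx":0,"ry":0,"rz":0,"hand":1},{"dx":-28,"dy":-27,"dz":0,"rx":0,"ry":0,"rz":0,"hand":1},{"dx":-28,"dy":-27,"dz":0,"rx":0,"ry":0,"rz":0,"hand":1},{"dx":-28,"dy":-27,"dz":0,"rx":0,"ry":0,"rz":0,"hand":1},{"dx":-28,"dy":-27,"dz":0,"rx":0,"ry":0,"rz":0,"hand":1},{"dx":-28,"dy":-27,"dz":0,"rx":0,"ry":0,"rz":0,"hand":1},{"dx":-28,"dy":-27,"dz":0,"rx":0,"ry":0,"rz":0,"hand":1},{"dx":-28,"dy":-27,"dz":0,"rx":0,"ry":0,"rz":0,"hand":1},{"dx":-28,"dy":-27,"dz":0,"rx":0,"ry":0,"rz":0,"hand":1},{"dx":-28,"dy":-27,"dz":0,"rx":0,"ry":0,"rz":0,"hand":1}]' 60; python3 go.py .573 -.041 .2
```

```text
clock: 1.4
position: [0.3541, 0.2805, 0.2315]
tool_rot: [3.141, 0.0, 2.912]
force: [0.5, 0.9, -0.2]
grip_width: 0.0
1.4 [0.3541 0.2805 0.2315] [3.141 0.    2.912] [ 0.5  0.9 -0.2] 3.6533840600003095e-05 [-0.86  0.25  0.07  2.04 -0.02  0.86  0.56]
tool shift mm [-286.3 -263.2   31.4]
```

```bash
python3 -m inch '[{"dx":-28,"dy":-26,"dz":0,"rx":0,"ry":0,"rz":0,"hand":1},{"dx":-28,"dy":-26,"dz":0,"rx":0,"ry":0,"rz":0,"hand":1},{"dx":-28,"dy":-26,"dz":0,"rx":0,"ry":0,"rz":0,"hand":1},{"dx":-28,"dy":-26,"dz":0,"rx":0,"ry":0,"rz":0,"hand":1},{"dx":-28,"dy":-26,"dz":0,"rx":0,"ry":0,"rz":0,"hand":1},{"dx":-28,"dy":-26,"dz":10,"rx":0,"ry":0,"rz":0,"hand":1},{"dx":-28,"dy":-26,"dz":20,"rx":0,"ry":0,"rz":0,"hand":1},{"dx":-28,"dy":-26,"dz":20,"rx":0,"ry":0,"rz":0,"hand":1},{"dx":-28,"dy":-26,"dz":20,"rx":0,"ry":0,"rz":0,"hand":1},{"dx":-28,"dy":-26,"dz":20,"rx":0,"ry":0,"rz":0,"hand":1}]'; python3 go.py .573 -.041 .082
```

```text
clock: 2.4
position: [0.5677, -0.0364, 0.1405]
tool_rot: [3.141, 0.0, 2.912]
force: [0.7, 1.0, 0.6]
grip_width: -0.0002
2.4 [ 0.5677 -0.0364  0.1405] [3.141 0.    2.912] [0.7 1.  0.6] -0.00021629355575438253 [-0.17  0.56  0.18  1.84 -0.14  0.76  1.43]
tool shift mm [-6.2 -3.3 58.5]
```

```bash
python3 -m inch '[{"dx":-3,"dy":-2,"dz":15,"rx":0,"ry":0,"rz":0,"hand":1},{"dx":-3,"dy":-1,"dz":20,"rx":0,"ry":0,"rz":0,"hand":1},{"dx":0,"dy":0,"dz":15,"rx":0,"ry":0,"rz":0,"hand":1},{"dx":0,"dy":0,"dz":8,"rx":0,"ry":0,"rz":0,"hand":1},{"dx":0,"dy":0,"dz":0,"rx":0,"ry":0,"rz":0,"hand":1}]'; python3 go.py .573 -.041 .0645
```

```text
clock: 2.9
position: [0.5715, -0.0391, 0.0826]
tool_rot: [-3.141, -0.001, 2.912]
force: [-0.2, -0.6, -0.4]
grip_width: -0.0
2.9 [ 0.5715 -0.0391  0.0826] [-3.141e+00 -1.000e-03  2.912e+00] [-0.2 -0.6 -0.4] -4.342956823824539e-05 [-0.15  0.65  0.16  1.86 -0.16  0.65  1.45]
tool shift mm [-1.9 -1.6 18.1]
```

Run:
```python
from workcell import bot
import cv2
p,d=bot.grab_frame("scene");cv2.imwrite("pics/scene1.png",cv2.resize(p[130:320,130:400,::-1],None,fx=2.5,fy=2.5))
```

```text
(no output)
```

View pics/scene1.png

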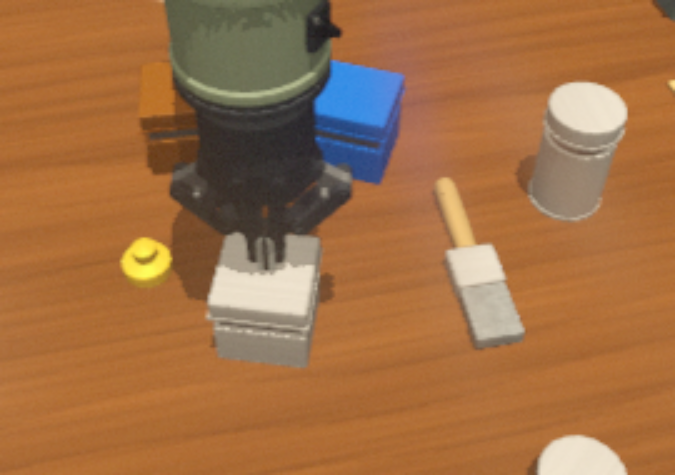

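The closed fingertips, at (265,265) in the crop, sit just above the middle of the steel square lid. Pressing now.

```bash
python3 -m inch '[{"dx":-2,"dy":-1,"dz":2,"rx":0,"ry":0,"rz":0,"hand":1},{"dx":0,"dy":0,"dz":3,"rx":0,"ry":0,"rz":0,"hand":1},{"dx":0,"dy":0,"dz":3,"rx":0,"ry":0,"rz":0,"hand":1},{"dx":0,"dy":0,"dz":3,"rx":0,"ry":0,"rz":0,"hand":1},{"dx":0,"dy":0,"dz":2,"rx":0,"ry":0,"rz":0,"hand":1},{"dx":0,"dy":0,"dz":0,"rx":0,"ry":0,"rz":0,"hand":1}]'; python3 go.py .573 -.041 .064
```

```text
clock: 3.55
position: [0.574, -0.0408, 0.0704]
tool_rot: [3.141, 0.001, 2.912]
force: [0.6, 0.2, 0.5]
grip_width: 0.0001
3.55 [ 0.574  -0.0408  0.0704] [3.141e+00 1.000e-03 2.912e+00] [0.6 0.2 0.5] 5.273509863007033e-05 [-0.14  0.67  0.15  1.86 -0.16  0.62  1.46]
tool shift mm [ 1.  -0.4  6.4]
```

```bash
python3 -m inch '[{"dx":0,"dy":0,"dz":2,"rx":0,"ry":0,"rz":0,"hand":1},{"dx":0,"dy":0,"dz":2,"rx":0,"ry":0,"rz":0,"hand":1}]';python3 -m inch '[{"dx":0,"dy":0,"dz":2,"rx":0,"ry":0,"rz":0,"hand":1}]'; python3 go.py .573 -.041 .064
```

```text
clock: 3.75
position: [0.574, -0.0408, 0.0666]
tool_rot: [3.141, 0.001, 2.912]
force: [-0.9, 0.0, 6.3]
grip_width: 0.0
clock: 3.85
position: [0.5741, -0.0408, 0.0646]
tool_rot: [3.141, 0.001, 2.912]
force: [-0.9, -0.0, 6.2]
grip_width: -0.0001
3.85 [ 0.5741 -0.0408  0.0646] [3.141e+00 1.000e-03 2.912e+00] [-0.9 -0.   6.2] -0.00013901562297725145 [-0.14  0.68  0.15  1.86 -0.17  0.61  1.46]
tool shift mm [ 1.  -0.4  0.6]
```

```bash
python3 -m inch '[{"dx":0,"dy":0,"dz":1,"rx":0,"ry":0,"rz":0,"hand":1}]';python3 -m inch '[{"dx":0,"dy":0,"dz":0.5,"rx":0,"ry":0,"rz":0,"hand":1}]'; python3 go.py .573 -.041 .064
```

```text
clock: 3.95
position: [0.5742, -0.0408, 0.0639]
tool_rot: [3.141, 0.001, 2.912]
force: [-6.2, 0.4, 29.6]
grip_width: -0.0001
clock: 4.05
position: [0.5742, -0.0408, 0.0639]
tool_rot: [3.141, 0.001, 2.912]
force: [-6.8, 1.2, 31.6]
grip_width: 0.0003
4.05 [ 0.5742 -0.0408  0.0639] [3.141e+00 1.000e-03 2.912e+00] [-6.8  1.2 31.6] 0.0002659348362384437 [-0.14  0.68  0.15  1.86 -0.17  0.61  1.46]
tool shift mm [ 1.1 -0.5 -0.1]
```

The square lid is home: it stopped dead at 63.9 mm and the force jumped to about 30 N. Next, retreat.

```bash
python3 -m inch '[{"dx":0,"dy":0,"dz":-10,"rx":0,"ry":0,"rz":0,"hand":1},{"dx":0,"dy":0,"dz":-30,"rx":0,"ry":0,"rz":0,"hand":1},{"dx":0,"dy":0,"dz":-30,"rx":0,"ry":0,"rz":0,"hand":1}]'; python3 go.py .566 -.309 .069
```

```text
clock: 4.35
position: [0.5733, -0.0408, 0.1334]
tool_rot: [-3.141, -0.001, 2.912]
force: [0.6, 0.3, 0.8]
grip_width: 0.0001
4.35 [ 0.5733 -0.0408  0.1334] [-3.141e+00 -1.000e-03  2.912e+00] [0.6 0.3 0.8] 0.0001255385348415317 [-0.16  0.57  0.18  1.83 -0.14  0.75  1.44]
tool shift mm [ -54.1 -262.8   64.5]
```

```bash
python3 -m inch '[{"dx":-7,"dy":-33,"dz":0,"rx":0,"ry":0,"rz":0,"hand":1},{"dx":-7,"dy":-33,"dz":0,"rx":0,"ry":0,"rz":0,"hand":1},{"dx":-7,"dy":-33,"dz":0,"rx":0,"ry":0,"rz":0,"hand":1},{"dx":-7,"dy":-33,"dz":0,"rx":0,"ry":0,"rz":0,"hand":1},{"dx":-7,"dy":-33,"dz":0,"rx":0,"ry":0,"rz":0,"hand":1},{"dx":-7,"dy":-33,"dz":10,"rx":0,"ry":0,"rz":0,"hand":1},{"dx":-7,"dy":-33,"dz":20,"rx":0,"ry":0,"rz":0,"hand":1},{"dx":-5,"dy":-32,"dz":20,"rx":0,"ry":0,"rz":0,"hand":1},{"dx":0,"dy":0,"dz":10,"rx":0,"ry":0,"rz":0,"hand":1},{"dx":0,"dy":0,"dz":0,"rx":0,"ry":0,"rz":0,"hand":1}]'; python3 go.py .566 -.309 .05
python3 - <<'E'
from workcell import bot
import cv2
p,d=bot.grab_frame("scene");cv2.imwrite("pics/scene2.png",cv2.resize(p[130:350,0:300,::-1],None,fx=2.5,fy=2.5))
E
```

```text
clock: 5.35
position: [0.5653, -0.3093, 0.0713]
tool_rot: [3.141, -0.002, 2.91]
force: [0.3, 0.6, -0.0]
grip_width: -0.0003
5.35 [ 0.5653 -0.3093  0.0713] [ 3.141e+00 -2.000e-03  2.910e+00] [ 0.3  0.6 -0. ] -0.00025207668326135126 [ 0.31  0.75  0.16  1.66 -0.16  0.74  1.88]
tool shift mm [-0.6  0.4 21.3]
```

View pics/scene2.png

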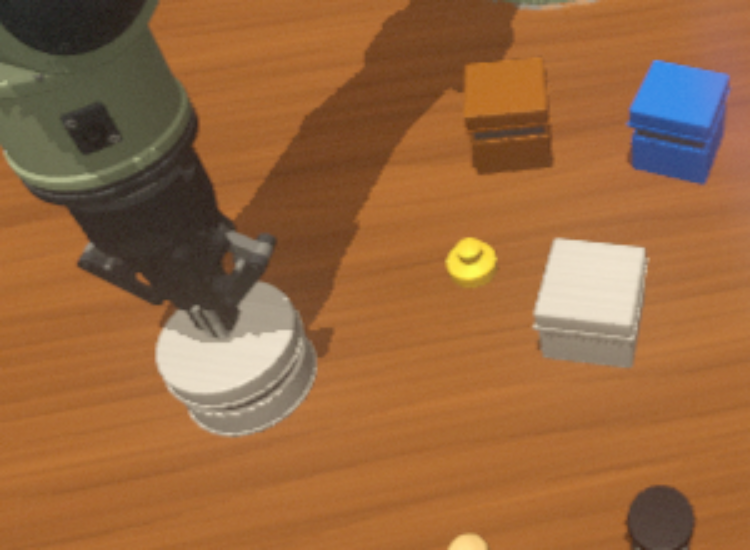

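The square lid has closed with no dark neck showing, at (590,285) in the crop. The fingertips, at (222,333), are over the middle of the film lid.

```bash
python3 -m inch '[{"dx":0,"dy":0,"dz":4,"rx":0,"ry":0,"rz":0,"hand":1},{"dx":0,"dy":0,"dz":4,"rx":0,"ry":0,"rz":0,"hand":1},{"dx":0,"dy":0,"dz":3,"rx":0,"ry":0,"rz":0,"hand":1},{"dx":0,"dy":0,"dz":3,"rx":0,"ry":0,"rz":0,"hand":1},{"dx":0,"dy":0,"dz":3,"rx":0,"ry":0,"rz":0,"hand":1},{"dx":0,"dy":0,"dz":2,"rx":0,"ry":0,"rz":0,"hand":1}]'; python3 -m inch '[{"dx":0,"dy":0,"dz":1.5,"rx":0,"ry":0,"rz":0,"hand":1}]'; python3 -m inch '[{"dx":0,"dy":0,"dz":1,"rx":0,"ry":0,"rz":0,"hand":1}]'; python3 go.py .566 -.309 .05
```

```text
clock: 6.0
position: [0.567, -0.3084, 0.0542]
tool_rot: [3.141, 0.001, 2.913]
force: [-0.4, 4.3, 6.7]
grip_width: -0.0002
clock: 6.1
position: [0.567, -0.3084, 0.0527]
tool_rot: [3.141, 0.001, 2.913]
force: [0.4, 2.3, 6.6]
grip_width: 0.0003
clock: 6.2
position: [0.567, -0.3084, 0.0517]
tool_rot: [3.141, 0.001, 2.913]
force: [-0.7, 3.2, 6.3]
grip_width: -0.0001
6.2 [ 0.567  -0.3084  0.0517] [3.141e+00 1.000e-03 2.913e+00] [-0.7  3.2  6.3] -9.419544878588743e-05 [ 0.31  0.78  0.15  1.67 -0.16  0.7   1.88]
tool shift mm [ 0.9 -0.8  1.7]
```

```bash
python3 -m inch '[{"dx":0,"dy":0,"dz":1.5,"rx":0,"ry":0,"rz":0,"hand":1}]'; python3 -m inch '[{"dx":0,"dy":0,"dz":0.7,"rx":0,"ry":0,"rz":0,"hand":1}]'; python3 go.py .566 -.309 .05
```

```text
clock: 6.3
position: [0.567, -0.3085, 0.0503]
tool_rot: [3.141, 0.001, 2.913]
force: [-1.4, 3.4, 6.3]
grip_width: 0.0004
clock: 6.4
position: [0.5671, -0.3085, 0.05]
tool_rot: [3.141, 0.001, 2.913]
force: [-4.4, 5.4, 21.5]
grip_width: 0.0003
6.4 [ 0.5671 -0.3085  0.05  ] [3.141e+00 1.000e-03 2.913e+00] [-4.4  5.4 21.5] 0.0003329851595344177 [ 0.31  0.78  0.15  1.67 -0.16  0.7   1.88]
tool shift mm [ 0.9 -0.8 -0. ]
```

```bash
python3 -m inch '[{"dx":0,"dy":0,"dz":-10,"rx":0,"ry":0,"rz":0,"hand":1},{"dx":0,"dy":0,"dz":-30,"rx":0,"ry":0,"rz":0,"hand":1},{"dx":0,"dy":0,"dz":-30,"rx":0,"ry":0,"rz":0,"hand":1},{"dx":0,"dy":0,"dz":-30,"rx":0,"ry":0,"rz":0,"hand":1},{"dx":20,"dy":0,"dz":-20,"rx":0,"ry":0,"rz":0,"hand":1},{"dx":30,"dy":0,"dz":0,"rx":0,"ry":0,"rz":0,"hand":1},{"dx":30,"dy":0,"dz":0,"rx":0,"ry":0,"rz":0,"hand":1},{"dx":0,"dy":0,"dz":0,"rx":0,"ry":0,"rz":0,"hand":1},{"dx":0,"dy":0,"dz":0,"rx":0,"ry":0,"rz":0,"hand":1}]'
python3 - <<'E'
from workcell import bot
import numpy as np,cv2
from h import pt
for n in("top","scene"):
    p,d=bot.grab_frame(n);cv2.imwrite(f"pics/{n}3.png",p[:,:,::-1]);cal=bot.get_calibration(n);d=d.ravel()
    r,c=[a.ravel() for a in np.mgrid[:384,:512]];W=pt(cal,d,r,c);W=W[d>0]
    for nm,(x,y) in dict(film=(.567,-.309),sq=(.573,-.041),tall=(.495,.243)).items():
        m=(np.hypot(W[:,0]-x,W[:,1]-y)<.02)&(W[:,2]<.13)
        print(n,nm,m.sum(),np.median(W[m],0).round(4))
s=bot.observe();print(s["clock"],s["force"],s["qd"].round(3))
E
```

```text
clock: 7.3
position: [0.4888, -0.2909, 0.1699]
tool_rot: [-3.141, 0.001, 2.912]
force: [0.6, 0.1, -0.6]
grip_width: -0.0
top film 222 [ 0.5685 -0.3083  0.0502]
top sq 238 [ 0.5731 -0.0418  0.0639]
top tall 274 [0.4953 0.2431 0.111 ]
scene film 317 [ 0.5671 -0.3089  0.0509]
scene sq 284 [ 0.5735 -0.0408  0.0651]
scene tall 210 [0.495  0.2434 0.1125]
7.4 [ 0.33749694  0.62700454 -0.27038866] [-0.     0.01  -0.001 -0.003 -0.    -0.001 -0.   ]
```

View pics/scene3.png

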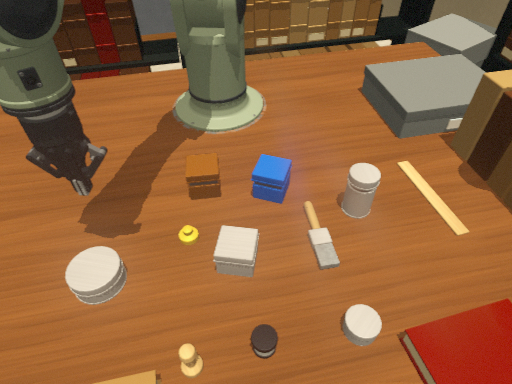

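The film lid at (97,270) and the square lid at (237,245) are both home. The tall lid at (362,180) hasn't moved, and the gripper is clear of everything.

```bash
python3 -c "
from workcell import bot
print(bot.job_done())"
```

```text
the job is handed in; nothing more can be done
None
```

I pressed the square tin's lid and then the film tin's lid straight down with the closed fingertips until each stopped dead. The job is handed in at about 7.4 s on the robot's clock, well under the 40 s limit.

| Lid | TCP height at the stop | Vertical force at the stop | Depth check after retreat (top / scene camera) | Limit or start |
|---|---|---|---|---|
| Square tin | 63.9 mm | 32 N | 63.9 / 65.1 mm | below 66.5 mm |
| Film tin | 50.0 mm | 22 N | 50.2 / 50.9 mm | below 52.5 mm |
| Tall tin | not touched | – | 111.0 / 112.5 mm | 110.7 / 112.3 mm at the start |

- **Agreement:** No checks failed. The two cameras disagree by about 1 mm, which is within their calibration.
- **At hand-in:** The gripper was clear of everything, with a contact force of about 0 N. I did not touch the blue and brown look-alikes.

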